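# Pack the settle-plate kit

## Robot

A 7-joint arm with a two-finger parallel gripper is mounted at the origin on a cart in front of the work surface, level with it; the furniture and walls round the work are solid. World frame = base frame: x ahead of the robot, y to its left, z up, the work surface at z = 0. Lengths are in m, angles in rad, forces in N, time in s.
With the tool pointing down it reaches from about 0.4 to 0.75 m from the base axis. Payload 19.5 kg.
Tool frame: the origin (TCP) lies at the very end of the fingers, on their centre line; the grasp point (between the pads) lies manip.grasp_offset behind it (manip.grasp_offset is the distance from the TCP to the grasp point, in m); z points along the fingers, y is the line along which they close (so a half turn about z gives the same grasp; the last joint's range is limited). The gripper opens to 85 mm and grips with 20 to 120 N. Pads are 22 mm wide; open, the fingers measure 114 mm over their backs; the gripper's body (76 mm by 85 mm) begins 54 mm behind the grasp point. The pads swing forward as they close: fully open they stand 13 mm farther back than shut.
Start: joints at [-1.194, 0.707, -0.028, 1.485, 0.022, 0.951, -0.075], TCP at [0.234, 0.525, 0.231] pointing down, gripper open.
Joint ranges: [-2.71, 2.71], [-0.32, 2.16], [-1.57, 1.52], [0, 2.45], [-1.46, 4.6], [0, 2.02], [-2.83, 2.83]. Speed limits (rad/s): [1.89, 1.89, 2.57, 2.57, 3.01, 3.01, 3.01].

## Interface

Orientations are given as a rotation vector (axis times angle).
In Python, from rig import manip gives the robot as it stands. Calls block until the motion is done:
- manip.reach(position, orientation): joint-space move of the TCP to a pose.
- manip.movel(position, rotation=None, rate=0.15, force_limit=None): straight line of the TCP; rotation=None keeps the orientation; rate is the mean speed in m/s. With force_limit (N) it stops when the force on the tool has changed by that much, and returns True; else False.
- manip.move_j(angles): joint-space move.
- manip.move_gripper(opening, force=None): opening from 0.0 (shut) to 1.0 (fully open); force is the grip in N (None keeps the last); returns when the fingers have stopped.
- manip.dwell(seconds).
- manip.ik(position, orientation): joint angles nearest the present ones, or None.
- manip.get_obs(): the state.
- manip.snapshot(name): name is "scene" or "top" or "wrist"; returns (picture, depth): 400x640x3 uint8, red, green, blue; 400x640 float32, m along the optical axis (not along the pixel's ray), 0 where there is no reading.
- manip.camera_model(name): a dict with "camera_matrix" (3x3 intrinsics, pixels), "xyz" and "attitude" of the camera in the world; the wrist camera has in their place "mount" (4x4, takes a point from camera to tool coordinates, whose origin is the TCP and whose axes are the flange's). Camera axes: x right, y up, looking along -z (the intrinsics and any distortion apply to the point x, -y, -z); pixel columns grow to the right and rows downward; lengths in m; the calibration is good to about 2 mm. A picture is of the moment at which its call begins: read the wrist's pose just before it. camera_model takes no time and is no camera call.
A pose or a line that the arm cannot do raises manip.PlanningError and nothing moves.
- manip.close_job(): hands the job in; it is judged then, once.
Trained networks look in the newest picture that a camera, given by its name, has taken for a name from the list of things; names that differ only in an ending like _2 or _b are one class to them, and where a whole thing is asked for, a point or a joint stands for the part that bears it (a point fixed in the world has none). Each returns a list of dicts, best first, with "confidence" (0 to 1); they miss things now and then, are a little off and sometimes report something else, mostly with a low value. They report only what shows in the picture. A call takes as long as a camera call. They do not tell look-alikes from the thing itself.
- manip.boxes_of(camera, label): "xy" ([column, row] in pixels, amid what is visible of it).
- manip.cut_out(camera, label): "mask" (400x640 bool, what is visible of it) and "xy" ([column, row] in pixels, amid what is visible of it).
- manip.mark_of(camera, label): "xy" ([column, row] in pixels: a listed point, or the origin of a listed thing).
The state is a dict: "t": time; "joint_pos": joint angles; "qd": joint speeds; "tau": joint torques, N m; "eef_pos": TCP position; "tool_rot": TCP orientation; "wrist_force": force on the tool from outside, world axes, zero at the start; "moment": the same for the moment, N m; "finger_gap": opening from 0.0 (shut) to 1.0 (fully open); "grasp_force": force on a finger pad.
Only numpy, scipy, OpenCV 4.12 (cv2) and the standard library are available. Lean on these libraries where they do the work, as an engineer would, in place of code of your own. Each camera call takes 0.05 s, during which the arm holds its last target. There are 200 camera calls.

## Task

Pack the settle-plate kit tray from the things standing to the right of it: stand the tall blue-capped bottle in the wide round well and the small red-capped jar in the narrow round well, lay the timer face up in its rectangular pocket, and stack the two agar dishes, one on top of the other, between the four pins of the dish rack. Everything goes fully home, bottle, jar and dishes stay upright all the way, and the tip box, marker and forceps stay where they lie.

Things in the scene. Friction and masses are not known exactly. Their poses are not given: they have to be found in the camera images.
- bottle: clear reagent bottle with a blue screw cap, standing loose on the open worktop to the right of the tray (not one of the bottles at the back by the wall); 125 high, body 70 in diameter, cap 44 in diameter from 104 to 125 above the underside (take it by the cap), about 0.34 kg. Origin: centre of the underside, z up. Belongs in wide_well.
- jar: small clear jar with a red screw cap, standing loose to the right of the tray; 85 high, body 52 in diameter, cap 33 in diameter from 71 to 85 above the underside (take it by the cap), about 0.12 kg. Origin: centre of the underside, z up. Belongs in narrow_well.
- timer: white lab timer with a grey display and three small keys on its upper face, lying loose on its back; 62 (its x) by 66 (its y) by 20 high, about 0.07 kg. Origin: centre of the underside, z up. Belongs in timer_pocket, either way round.
- dish_a: lidded round Petri dish with yellowish-brown agar, lying loose; 59 in diameter, 15 high (lid 59 in diameter from 4 to 15 above the underside), about 22 g. Origin: centre of the underside, z up. Belongs in dish_rack; either dish may be the lower one; stacked dishes stand 15 apart.
- dish_b: the second Petri dish, with reddish agar; same sizes and origin as dish_a. Belongs in dish_rack.
- wide_well: grey plastic insert fixed in the steel kit tray, 118 x 118 x 36 high, with one round well 86 wide, its flat floor 6 above the insert's underside. Origin: centre of the insert's underside (3 above the worktop), under the well's centre; x and y along its edges. The four inserts stand in a 2 x 2 block, 121 apart, in any arrangement; all have the tray's yaw. The tray is 252 square with a rim 18 high.
- narrow_well: grey plastic insert like wide_well, but its round well is 66 wide (too narrow for the bottle); block 36 high, floor 6 above the insert's underside. Origin: centre of the underside, under the well's centre.
- timer_pocket: grey plastic insert, 118 x 118, with a flat rectangular pocket 80 (its x) by 84 (its y), floor 6 above the insert's underside; the pocket is bounded by four corner walls 9 high (tops 15 above the underside), with an open finger notch 42 wide in the middle of each side. Origin: centre of the underside, under the pocket's centre.
- dish_rack: grey plastic insert, 118 x 118 x 6, with four upright steel pins, 10 in diameter and 37 high, at x = +-31 and y = +-31; the dishes lie stacked on its upper face (6 above its underside, a thin white disc marks the middle) between the pins; between neighbouring pins 52 is open for the fingers, along its x and its y. Origin: centre of the underside, amid the pins.
- tip_box: bystander: box of pipette tips with a smoky lid, 98 x 129 x 61 high. Origin: centre of the underside. Must stay where it is.
- marker: bystander: white felt marker with a black cap, lying, 16 x 138 (along its y) x 18. Origin: centre of the underside. Must stay where it is.
- forceps: bystander: steel forceps lying flat, 17 x 131 (along its y) x 7. Origin: centre of the underside. Must stay where they are.
There are look-alikes about, which are no part of the job. Leave any orange look-alike of the dish_b alone.

How it is judged:
At the end, for the whole second after the job is handed in: Bottle on the floor of the wide well, jar in the narrow well, timer flat in its pocket, dishes stacked (either order) amid the pins of the rack: within 13, 12, 15 and 16 mm of each insert's centre, heights within 4 mm (dishes 3.5), tilt under 0.09 rad, all at rest (horizontal distance between bottle and wide_well below 0.013 m and z of bottle in the frame of wide_well between 0.002 and 0.01 m and angle between each of bottle, jar, timer's own z axis and vertical below 0.09 rad and horizontal distance between jar and narrow_well below 0.012 m and z of jar in the frame of narrow_well between 0.002 and 0.01 m and horizontal distance between timer and timer_pocket below 0.015 m and z of timer in the frame of timer_pocket between 0.002 and 0.01 m and (((horizontal distance between dish_a and dish_rack below 0.016 m and z of dish_a in the frame of dish_rack between 0.0025 and 0.0095 m and angle between dish_a's own z axis and vertical below 0.09 rad) and (horizontal distance between dish_b and dish_rack below 0.016 m and z of dish_b in the frame of dish_rack between 0.0175 and 0.0245 m and angle between dish_b's own z axis and vertical below 0.09 rad)) or ((horizontal distance between dish_b and dish_rack below 0.016 m and z of dish_b in the frame of dish_rack between 0.0025 and 0.0095 m and angle between dish_b's own z axis and vertical below 0.09 rad) and (horizontal distance between dish_a and dish_rack below 0.016 m and z of dish_a in the frame of dish_rack between 0.0175 and 0.0245 m and angle between dish_a's own z axis and vertical below 0.09 rad))) and linear speed of each of bottle, jar, timer, dish_a, dish_b below 0.02 m/s and angular speed of each of bottle, jar, timer, dish_a, dish_b below 0.3 rad/s); the robot touches nothing.
It fails at once if the bottle, the jar or a dish is tipped by more than 0.6 rad (angle between any of bottle, jar, dish_a, dish_b's own z axis and vertical above 0.6 rad).
It fails at once if the tip box, marker or forceps are moved by more than 20 mm (distance of any of tip_box, marker, forceps from where it was at the start of the episode above 0.02 m).
It also fails if it takes over 122 s, if anything falls off the work surface, if the arm or the gripper's body presses on something with over 40 N, if the wrist force passes 120 N, or if a joint passes its speed limit or range.

## Working session

There is one attempt and no reset: what is moved stays moved. The work goes in short steps, each a Python script; the robot and the scene stay as the last script left them, time stands still between calls to the robot, and variables do not carry over. Pictures are saved under pics/ and viewed, at most 14 in all, crops included, and the job is handed in when it is done.

```bash
ls; mkdir -p pics
python3 - <<'E'
from rig import manip
import cv2, numpy as np
print(manip.grasp_offset, manip.get_obs())
for c in ("scene","top","wrist"):
    p,d=manip.snapshot(c); cv2.imwrite(f"pics/{c}0.png",p[:,:,::-1]); np.save(f"pics/{c}0.npy",d)
    print(c,manip.camera_model(c))
E
```

```text
pics
0.0187 {'t': 0.0, 'joint_pos': array([-1.19370394,  0.70713711, -0.02763131,  1.48496339,  0.0220049 ,
        0.95087637, -0.07548464]), 'qd': array([ 0.00061948,  0.00012599, -0.00235637, -0.00127579,  0.00133378,
        0.0019666 , -0.00121688]), 'tau': array([-7.91435341e-04, -8.83221817e+01,  1.23438500e+00, -2.36171901e+01,
        1.68768922e-02,  6.44814747e-03,  3.46148829e-05]), 'eef_pos': array([0.23372318, 0.52508786, 0.23081612]), 'tool_rot': array([-6.52955718e-01, -3.07278545e+00,  1.67054139e-03]), 'wrist_force': array([ 0.02574665, -0.50297828,  0.41427686]), 'moment': array([-0.02986183,  0.03302798,  0.02645625]), 'grasp_force': 0.0, 'finger_gap': 0.9983338976168188}
scene {'camera_matrix': array([[400.84191277,   0.        , 315.57909652],
       [  0.        , 400.84191277, 196.90417127],
       [  0.        ,   0.        ,   1.        ]]), 'xyz': array([-0.19418139, -0.92863944,  0.59528321]), 'attitude': array([ 1.08060001, -0.41220183, -0.61442146])}
top {'camera_matrix': array([[416.61425307,   0.        , 319.51816172],
       [  0.        , 416.61425307, 207.67064139],
       [  0.        ,   0.        ,   1.        ]]), 'xyz': array([ 0.39475448, -0.02986641,  1.33627401]), 'attitude': array([ 0.07983329, -0.09342226, -1.58104548])}
wrist {'camera_matrix': array([[316.08184792,   0.        , 319.78039353],
       [  0.        , 316.08184792, 199.63116031],
       [  0.        ,   0.        ,   1.        ]]), 'mount': array([[-7.96324470e-04,  9.59320409e-01,  2.82318471e-01,
         7.19132856e-02],
       [ 9.99999642e-01,  8.44683340e-04, -4.95815333e-05,
         4.31637914e-04],
       [-2.86034285e-04,  2.82318330e-01, -9.59320738e-01,
        -1.42794799e-01],
       [ 0.00000000e+00,  0.00000000e+00,  0.00000000e+00,
         1.00000000e+00]])}
```

View pics/top0.png

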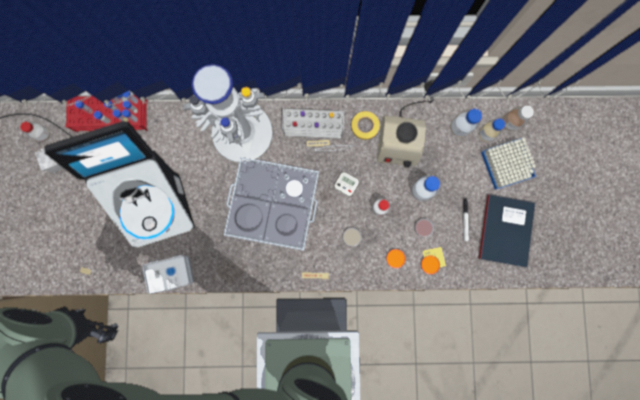

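View pics/scene0.png

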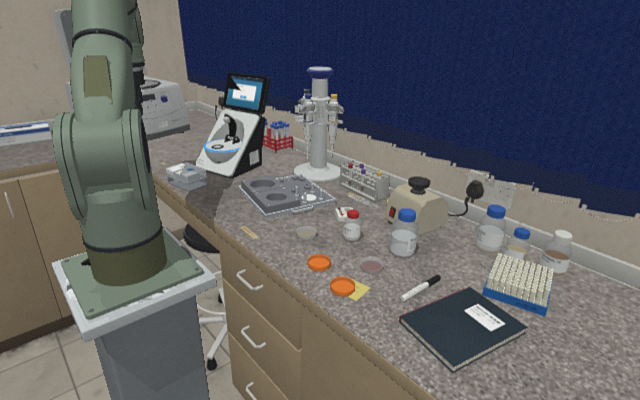

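The top view shows the following:
- **Targets:** bottle (428,187), jar (381,206), timer (346,184), agar dish (352,238), reddish dish (424,227).
- **Look-alikes:** orange dishes at (396,259) and (431,265), and bottles at the back at (467,121), (495,128) and (520,116).
- **Tray (272,204):** wide well at about (249,217), narrow well (287,224), dish rack (295,188), timer pocket (257,180).

```bash
cat > h.py <<'E'
from rig import manip
import numpy as np, cv2
from scipy.spatial.transform import Rotation as R
def cam(name, obs=None):
    m=manip.camera_model(name); K=np.array(m["camera_matrix"])
    if name=="wrist":
        T=np.eye(4); T[:3,:3]=R.from_rotvec(obs["tool_rot"]).as_matrix(); T[:3,3]=obs["eef_pos"]
        T=T@m["mount"]
    else:
        T=np.eye(4); T[:3,:3]=R.from_rotvec(m["attitude"]).as_matrix(); T[:3,3]=m["xyz"]
    return K,T
def cloud(d,K,T):
    v,u=np.mgrid[:d.shape[0],:d.shape[1]]
    p=np.stack([(u-K[0,2])/K[0,0]*d,-(v-K[1,2])/K[1,1]*d,-d],-1)
    return p@T[:3,:3].T+T[:3,3]
def at_z(uv,K,T,z):
    r=T[:3,:3]@np.array([(uv[0]-K[0,2])/K[0,0],-(uv[1]-K[1,2])/K[1,1],-1]); s=(z-T[2,3])/r[2]
    return T[:3,3]+s*r
def proj(P,K,T):
    q=(np.atleast_2d(P)-T[:3,3])@T[:3,:3]
    return np.c_[K[0,0]*q[:,0]/-q[:,2]+K[0,2], -K[1,1]*q[:,1]/-q[:,2]+K[1,2]]
E
python3 - <<'E'
from h import *
np.set_printoptions(precision=3,suppress=True)
p,d=manip.snapshot("top"); K,T=cam("top"); C=cloud(d,K,T); np.save("pics/C.npy",C)
for n in "bottle jar timer dish_a wide_well narrow_well timer_pocket dish_rack tip_box marker forceps".split():
    for r in manip.cut_out("top",n)[:4]:
        m=r["mask"]&(d>0); P=C[m]
        z=np.percentile(P[:,2],90); t=P[P[:,2]>z-.012]
        print(n,round(r["confidence"],2),np.round(r["xy"]),m.sum(),"ztop %.3f"%z,"top mid",np.median(t,0),"ext",P.min(0)[:2],P.max(0)[:2])
    for r in manip.mark_of("top",n)[:2]: print("   mark",round(r["confidence"],2),r["xy"], at_z(r["xy"],K,T,0.003 if ("w" in n or "_p" in n or "rack" in n) else 0))
c=cv2.resize(p[150:280,215:455],None,fx=3.3,fy=3.3,interpolation=cv2.INTER_CUBIC); cv2.imwrite("pics/crop1.png",c[:,:,::-1])
E
```

```text
bottle 0.63 [428. 187.] 545 ztop 0.126 top mid [ 0.598 -0.373  0.124] ext [ 0.56  -0.405] [ 0.631 -0.339]
   mark 0.84 [423.3, 190.1] [ 0.596 -0.38   0.   ]
jar 0.63 [382. 204.] 241 ztop 0.087 top mid [ 0.54  -0.234  0.085] ext [ 0.515 -0.261] [ 0.564 -0.21 ]
   mark 0.63 [420.0, 229.1] [ 0.469 -0.365  0.   ]
   mark 0.49 [380.4, 206.3] [ 0.545 -0.239  0.   ]
timer 0.84 [346. 186.] 369 ztop 0.023 top mid [ 0.616 -0.128  0.019] ext [ 0.583 -0.168] [ 0.652 -0.09 ]
   mark 0.55 [348.0, 184.0] [ 0.619 -0.136  0.   ]
dish_a 0.82 [423. 228.] 285 ztop 0.019 top mid [ 0.475 -0.374  0.016] ext [ 0.446 -0.407] [ 0.501 -0.344]
dish_a 0.61 [350. 236.] 281 ztop 0.019 top mid [ 0.446 -0.144  0.016] ext [ 0.421 -0.172] [ 0.475 -0.113]
dish_a 0.6 [431. 263.] 296 ztop 0.018 top mid [ 0.358 -0.389  0.015] ext [ 0.33 -0.42] [ 0.386 -0.36 ]
   mark 0.79 [353.0, 236.2] [ 0.449 -0.149  0.   ]
   mark 0.67 [431.5, 260.9] [ 0.368 -0.397  0.   ]
wide_well 0.85 [248. 219.] 1488 ztop 0.042 top mid [0.511 0.182 0.039] ext [0.445 0.113] [0.583 0.252]
wide_well 0.71 [422. 227.] 283 ztop 0.019 top mid [ 0.475 -0.3
[... 838 characters left out ...]
7 [290.1, 190.1] [0.6   0.052 0.003]
   mark 0.2 [379.4, 206.3] [ 0.544 -0.235  0.003]
tip_box 0.56 [170. 273.] 1418 ztop 0.063 top mid [0.34  0.427 0.059] ext [0.286 0.355] [0.393 0.509]
   mark 0.97 [171.9, 273.6] [0.338 0.427 0.   ]
marker 0.66 [168. 272.] 1483 ztop 0.062 top mid [0.34  0.427 0.059] ext [0.278 0.356] [0.396 0.518]
marker 0.64 [467. 218.] 204 ztop 0.018 top mid [ 0.502 -0.507  0.015] ext [ 0.435 -0.522] [ 0.563 -0.5  ]
   mark 0.72 [464.3, 220.6] [ 0.495 -0.509  0.   ]
forceps 0.2 [426. 186.] 533 ztop 0.126 top mid [ 0.598 -0.373  0.124] ext [ 0.56  -0.407] [ 0.631 -0.339]
   mark 0.52 [332.8, 147.0] [ 0.742 -0.088  0.   ]
   mark 0.25 [422.9, 188.5] [ 0.601 -0.379  0.   ]
```

View pics/crop1.png

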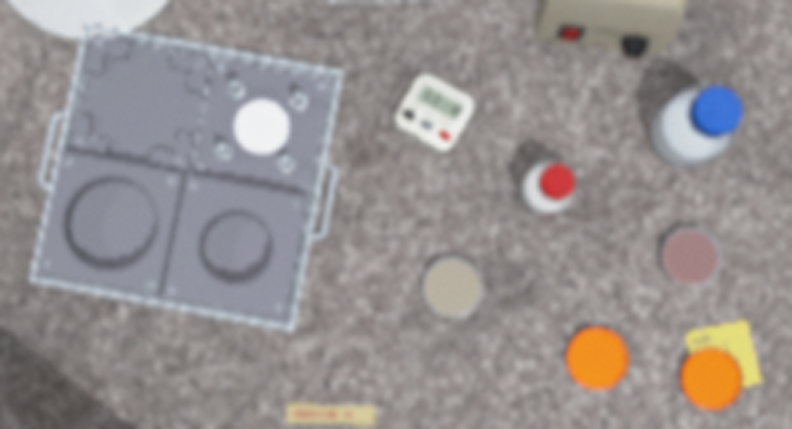

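Choices confirmed in the crop: the tan dish at (352,238) is dish_a and the pinkish one at (424,227) is dish_b. The two orange ones are decoys. Next I'll measure from close by with the wrist camera.

```bash
cat >> h.py <<'E'
def rot(psi): return (R.from_euler("z",psi)*R.from_euler("x",np.pi)).as_rotvec()
E
python3 - <<'E'
from h import *
np.set_printoptions(precision=3,suppress=True)
C=np.load("pics/C.npy").reshape(-1,3)
s=C[(C[:,0]>.64)&(C[:,0]<.85)&(abs(C[:,1]-.12)<.2)&(C[:,2]>.1)]
print("stand near", len(s), s[np.argsort(s[:,0])][:200:40])
for nm,pos,psi in (("tray",[.50,.11,.30],np.pi-.2),("objs",[.47,-.25,.30],np.pi)):
    manip.reach(pos,rot(psi)); o=manip.get_obs()
    p,d=manip.snapshot("wrist"); K,T=cam("wrist",o); cv2.imwrite(f"pics/w_{nm}.png",p[:,:,::-1])
    np.savez(f"pics/w_{nm}.npz",p=p,d=d,K=K,T=T)
    print(nm,o["t"],o["eef_pos"],o["joint_pos"])
    for n in (["wide_well","narrow_well","timer_pocket","dish_rack"] if nm=="tray" else ["bottle","jar","timer","dish_a"]):
        z=.003 if nm=="tray" else 0
        for r in manip.mark_of("wrist",n)[:3]: print("  mark",n,round(r["confidence"],2),r["xy"],at_z(r["xy"],K,T,z))
        for i,r in enumerate(manip.cut_out("wrist",n)[:3]):
            P=cloud(d,K,T)[r["mask"]&(d>0)]; zt=np.percentile(P[:,2],95); t=P[P[:,2]>zt-.005][:,:2]
            q=cv2.minAreaRect(t.astype(np.float32)*1000)
            print("  cut",n,round(r["confidence"],2),np.round(r["xy"]),"z %.3f"%zt,"rect mm",np.round(q[0],1),np.round(q[1],1),round(q[2],1))
E
```

```text
stand near 9874 [[0.686 0.195 0.269]
 [0.7   0.187 0.284]
 [0.706 0.24  0.257]
 [0.709 0.208 0.283]
 [0.711 0.235 0.267]]
tray 3.1083 [0.5   0.111 0.3  ] [-0.213  0.533 -0.119  1.591  0.07   1.022  1.02 ]
  mark wide_well 0.74 [371.9, 158.3] [0.512 0.183 0.003]
  cut wide_well 0.64 [ 17. 286.] z 0.076 rect mm [ 606.7 -347.2] [11.2 48.4] 67.3
  cut wide_well 0.63 [376. 161.] z 0.040 rect mm [510.  181.9] [118.3 118. ] 78.5
  mark narrow_well 0.75 [280.6, 155.3] [0.482 0.059 0.003]
  cut narrow_well 0.81 [280. 156.] z 0.040 rect mm [486.   62.7] [117.8 118.3] 78.6
  cut narrow_well 0.49 [175. 262.] z 0.020 rect mm [ 614.7 -130.2] [59.3 58.8] 59.6
  mark timer_pocket 0.9 [367.8, 238.0] [0.63  0.159 0.003]
  cut timer_pocket 0.72 [368. 239.] z 0.019 rect mm [630.6 157.2] [118.  113.8] 78.6
  cut timer_pocket 0.6 [533.   8.] z 0.060 rect mm [385.9 400.6] [71.1 25.3] 78.2
  cut timer_pocket 0.49 [279. 156.] z 0.040 rect mm [486.   62.8] [117.7 118.3] 78.6
  mark dish_rack 0.74 [286.9, 238.1] [0.606 0.04  0.003]
  mark dish_rack 0.22 [136.3, 159.7] [ 0.448 -0.14   0.003]
  cut dish_rack 0.9
[... 460 characters left out ...]
m [ 537.7 -236.3] [31.3 33. ] 0.9
  mark timer 0.85 [398.7, 255.9] [ 0.62  -0.126  0.   ]
  mark timer 0.3 [137.3, 180.2] [ 0.5  -0.51  0.  ]
  cut timer 0.92 [397. 257.] z 0.020 rect mm [ 563.5 -170.8] [204.8  70. ] 37.7
  cut timer 0.4 [551. 170.] z 0.040 rect mm [486.4  64.3] [123. 118.] 78.5
  mark dish_a 0.8 [212.4, 73.5] [ 0.358 -0.389  0.   ]
  mark dish_a 0.76 [291.3, 87.0] [ 0.374 -0.286  0.   ]
  mark dish_a 0.59 [231.2, 161.5] [ 0.473 -0.373  0.   ]
  cut dish_a 0.91 [398. 142.] z 0.016 rect mm [ 445.1 -144. ] [58.5 58. ] 2.1
  cut dish_a 0.91 [293.  89.] z 0.017 rect mm [ 375.5 -281.1] [58.5 58.2] 25.6
  cut dish_a 0.86 [226. 162.] z 0.016 rect mm [ 471.6 -375.3] [57.  58.7] 26.9
```

Run:
```python
from h import *
f=np.load("pics/w_objs.npz"); C=cloud(f["d"],f["K"],f["T"])
for n,c,z0,z1,r in (("bottle",(.595,-.376),.118,.13,.04),("timer",(.617,-.128),.014,.024,.05),("jar",(.538,-.236),.08,.09,.03),("dish_b",(.4716,-.375),.011,.019,.04),("dish_a",(.445,-.144),.011,.019,.04)):
    m=((np.hypot(C[...,0]-c[0],C[...,1]-c[1])<r)&(C[...,2]>z0)&(C[...,2]<z1)&(f["d"]>0)).astype(np.uint8)
    k,l,s,_=cv2.connectedComponentsWithStats(m); m=l==1+np.argmax(s[1:,4])
    t=C[m]; q=cv2.minAreaRect(t[:,:2].astype(np.float32)*1000)
    print(n,len(t),np.round(t.mean(0),4),"rect",np.round(q[0],1),np.round(q[1],1),q[2])
p=f["p"]; cv2.imwrite("pics/w_c.png",cv2.resize(p[110:310,180:440],None,fx=3,fy=3)[:,:,::-1])
# ik check
rk=rot(np.pi-.2)
for psi in np.arange(0,2*np.pi,np.pi/6):
    a=[manip.ik(P,rot(psi)) for P in ([.597,-.376,.1],[.538,-.236,.07],[.617,-.129,.0],[.4716,-.375,0],[.445,-.144,0],[.51,.182,.1],[.486,.063,.07],[.629,.158,.01],[.605,.039,.01])]
    print(round(np.degrees(psi)),[None if x is None else round(x[6],2) for x in a])
```

```text
bottle 19 [ 0.5983 -0.3544  0.1204] rect [ 597.9 -354.3] [ 2.  15.5] 85.8021469116211
timer 1379 [ 0.6143 -0.1334  0.0183] rect [ 616.2 -129.8] [63.4 58.8] 58.9028434753418
jar 564 [ 0.5372 -0.2363  0.0848] rect [ 537.8 -236.3] [31.6 33.3] 4.8118062019348145
dish_b 1484 [ 0.471  -0.3749  0.015 ] rect [ 471.8 -375. ] [58.4 58.4] 41.32198715209961
dish_a 1552 [ 0.4449 -0.1442  0.0151] rect [ 445.1 -144. ] [58.5 58. ] 2.0811450481414795
0 [np.float64(-0.37), np.float64(-0.14), np.float64(-0.43), np.float64(0.07), np.float64(0.0), np.float64(-1.02), np.float64(-0.65), np.float64(-0.94), np.float64(-0.63)]
30 [np.float64(-0.19), np.float64(-0.14), np.float64(-0.34), np.float64(0.11), np.float64(-0.03), np.float64(-0.78), np.float64(-0.49), np.float64(-0.78), np.float64(-0.54)]
60 [np.float64(0.25), np.float64(0.23), np.float64(0.04), np.float64(0.48), np.float64(0.22), np.float64(-0.41), np.float64(-0.14), np.float64(-0.37), np.float64(-0.16)]
90 [np.float64(0.68), np.float64(0.61), np.float64(0.42), np.float64(0.84), np.float64(0.54), np.float64(-0.05), np.float64(0.17), np.float64(0.01)
[... 659 characters left out ...]
(1.57), np.float64(1.71)]
240 [np.float64(2.64), np.float64(2.6), np.float64(2.41), np.float64(2.8), np.float64(2.34), np.float64(1.84), np.float64(1.99), np.float64(2.0), np.float64(2.14)]
270 [np.float64(-1.94), np.float64(2.68), np.float64(2.81), np.float64(2.82), np.float64(2.68), np.float64(2.26), np.float64(2.39), np.float64(2.44), np.float64(2.57)]
300 [np.float64(-1.42), np.float64(-1.19), np.float64(-1.47), np.float64(-0.97), np.float64(2.67), np.float64(2.7), np.float64(2.74), np.float64(2.82), np.float64(2.81)]
330 [np.float64(-0.9), np.float64(-0.66), np.float64(-0.95), np.float64(-0.45), np.float64(-0.52), np.float64(2.79), np.float64(2.81), np.float64(-1.47), np.float64(-1.15)]
```

View pics/w_c.png

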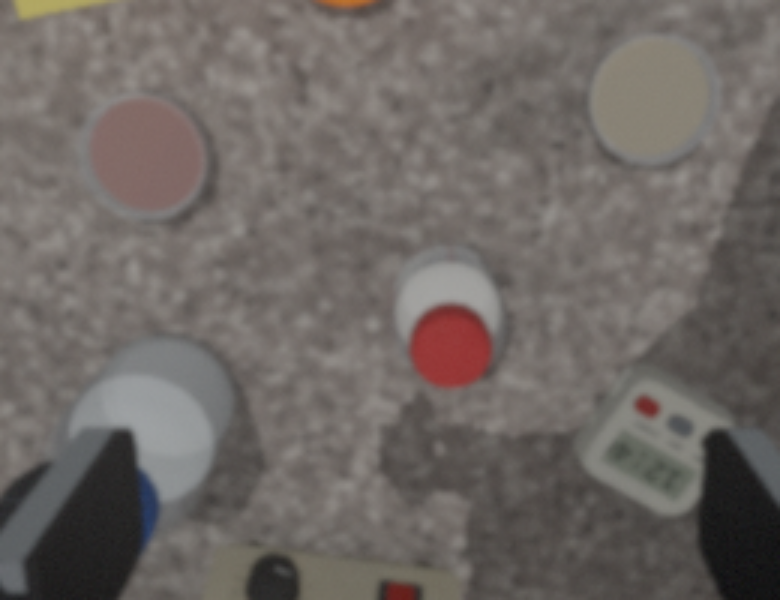

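Depth and detections agree to about 2 mm, and the tray yaw is −11.5°. In the wrist crop, the red key at (647,405) and the grey one at (680,425) show that the timer's x runs at about 59°. I'll start with dish_a, the lower one.

```bash
cat >> h.py <<'E'
D=np.pi/180; ty=-11.5*D; PL=168.5*D
ctr=dict(wide=(.510,.182),narrow=(.486,.0627),pocket=(.6288,.1578),rack=(.6045,.0386))
def st(s):
    o=manip.get_obs(); print(s,"t %.1f"%o["t"],"tcp",np.round(o["eef_pos"],4),"gap %.3f gf %.1f"%(o["finger_gap"],o["grasp_force"]),"F",np.round(o["wrist_force"],1))
    return o
def pick(xy,psi,z,openg,force,lift,hover=.08):
    manip.move_gripper(openg)
    manip.reach([*xy,max(z+hover,.12)],rot(psi))
    hit=manip.movel([*xy,z],rate=.1,force_limit=8); st(f"down hit={hit}")
    manip.move_gripper(0.0,force=force); o=st("closed")
    manip.movel([*xy,lift],rate=.12); st("lifted")
    return o
def place(xy,psi,z,lift,openg,fl=6):
    manip.reach([*xy,lift],rot(psi)); 
    if lift>z+.05: manip.movel([*xy,z+.03],rate=.15)
    hit=manip.movel([*xy,z-.002],rate=.04,force_limit=fl); st(f"placed hit={hit} want z {z}")
    manip.move_gripper(openg); st("opened")
    manip.movel([*xy,max(z+.08,.16)],rate=.12)
E
python3 - <<'E'
from h import *
o=pick((.445,-.144),np.pi,.001,.92,20,.14)
if o["finger_gap"]>.5: place(ctr["rack"],PL,.001+.009,.14,.83)
o=manip.get_obs(); p,d=manip.snapshot("wrist"); cv2.imwrite("pics/r1.png",p[:,:,::-1]); K,T=cam("wrist",o)
C=cloud(d,K,T); c=ctr["rack"]
m=(np.hypot(C[...,0]-c[0],C[...,1]-c[1])<.034)&(C[...,2]>.018)&(C[...,2]<.03)
print(m.sum(),C[m].mean(0),cv2.minAreaRect(C[m][:,:2].astype(np.float32)*1000))
E
```

```text
down hit=False t 7.8 tcp [ 0.4452 -0.1441  0.0015] gap 0.921 gf 0.0 F [-0.2  0.2 -1.1]
closed t 8.1 tcp [ 0.4452 -0.1441  0.0015] gap 0.673 gf 19.8 F [-0.1  0.1  8.7]
lifted t 9.4 tcp [ 0.4448 -0.1439  0.1396] gap 0.675 gf 21.4 F [-0.1  0.3 -0.3]
placed hit=True want z 0.009999999999999998 t 11.9 tcp [0.6043 0.0386 0.0097] gap 0.678 gf 22.9 F [ 0.8 -0.1  1.7]
opened t 12.2 tcp [0.6039 0.0385 0.0097] gap 0.830 gf 0.0 F [-0.7  0.9 -0.5]
3237 [0.60317722 0.03906349 0.02407719] ((603.99560546875, 39.294471740722656), (58.49222183227539, 58.4072380065918), 76.0467529296875)
```

View pics/r1.png

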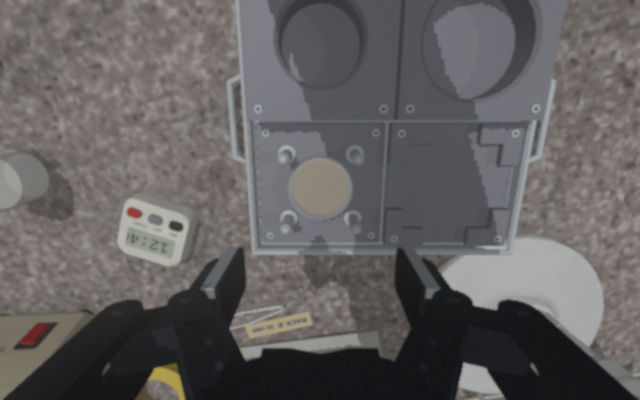

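dish_a lies flat amid the pins at (321,187), top at 24 mm and centred within 1 mm. Next are dish_b and a fresh timer measurement.

Run:
```python
from h import *
o=pick((.4716,-.375),np.pi,.001,.92,20,.14)
if o["finger_gap"]>.5: place(ctr["rack"],PL,.025,.14,.83)
o=manip.get_obs(); p,d=manip.snapshot("wrist"); cv2.imwrite("pics/r2.png",p[:,:,::-1]); K,T=cam("wrist",o)
C=cloud(d,K,T)
for c,r,a,b in ((ctr["rack"],.034,.033,.043),((.615,-.13),.05,.012,.026)):
    m=(np.hypot(C[...,0]-c[0],C[...,1]-c[1])<r)&(C[...,2]>a)&(C[...,2]<b)
    print(m.sum(),C[m].mean(0),cv2.minAreaRect(C[m][:,:2].astype(np.float32)*1000))
```

```text
down hit=False t 16.8 tcp [ 0.4719 -0.3752  0.0016] gap 0.917 gf 0.0 F [ 0.7 -0.1  0.2]
closed t 17.1 tcp [ 0.4718 -0.3752  0.0016] gap 0.672 gf 20.2 F [-1.5  1.   7. ]
lifted t 18.4 tcp [ 0.4714 -0.3748  0.1394] gap 0.674 gf 21.4 F [0.8 0.1 0.1]
placed hit=True want z 0.025 t 21.5 tcp [0.6042 0.0386 0.0251] gap 0.672 gf 22.9 F [0.4 0.6 2.8]
opened t 21.8 tcp [0.6039 0.0386 0.025 ] gap 0.828 gf 0.0 F [ 0.2  0.3 -1.3]
3596 [0.60310415 0.038974   0.03910336] ((604.0487670898438, 38.89966583251953), (58.31934356689453, 58.760467529296875), 77.04120635986328)
3819 [ 0.61456699 -0.12702443  0.01811617] ((616.384765625, -128.78054809570312), (63.3497200012207, 60.123558044433594), 58.54157257080078)
```

View pics/r2.png

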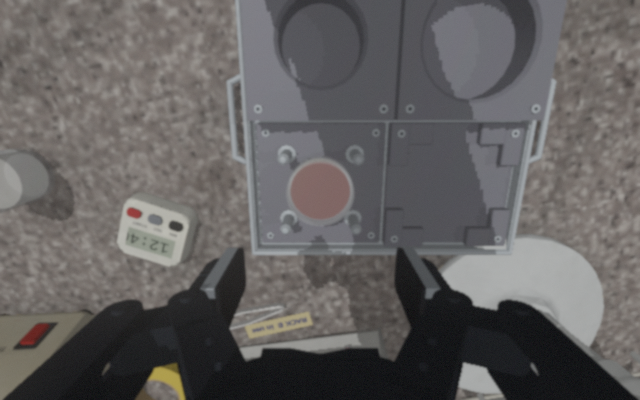

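dish_b lies on top at (321,191), top at 39 mm, also centred. Next is the timer.

Run:
```python
from h import *
o=pick((.616,-.1292),238.7*D,.001,1.0,25,.14)
if o["finger_gap"]>.5: place(ctr["pocket"],PL,.010,.14,.9)
o=manip.get_obs(); p,d=manip.snapshot("wrist"); cv2.imwrite("pics/r3.png",p[:,:,::-1]); K,T=cam("wrist",o)
C=cloud(d,K,T)
for c,r,a,b in ((ctr["pocket"],.047,.023,.035),):
    m=(np.hypot(C[...,0]-c[0],C[...,1]-c[1])<r)&(C[...,2]>a)&(C[...,2]<b)
    print(m.sum(),C[m].mean(0),cv2.minAreaRect(C[m][:,:2].astype(np.float32)*1000))
```

```text
down hit=False t 25.9 tcp [ 0.6163 -0.1293  0.0016] gap 0.997 gf 0.0 F [ 0.4  0.5 -0.4]
closed t 26.2 tcp [ 0.6162 -0.1293  0.0017] gap 0.693 gf 25.7 F [-2.4  0.9  8.4]
lifted t 27.5 tcp [ 0.6157 -0.1292  0.1393] gap 0.693 gf 26.9 F [-0.6  0.1 -0.8]
placed hit=True want z 0.01 t 30.3 tcp [0.6286 0.1577 0.0104] gap 0.687 gf 29.5 F [1.1 0.1 1.9]
opened t 30.6 tcp [0.6281 0.1576 0.0102] gap 0.904 gf 0.0 F [ 0.2 -0.6 -0.2]
4302 [0.62669284 0.1582259  0.02740233] ((627.8412475585938, 157.85037231445312), (58.38130569458008, 62.96035385131836), 78.55533599853516)
```

View pics/r3.png

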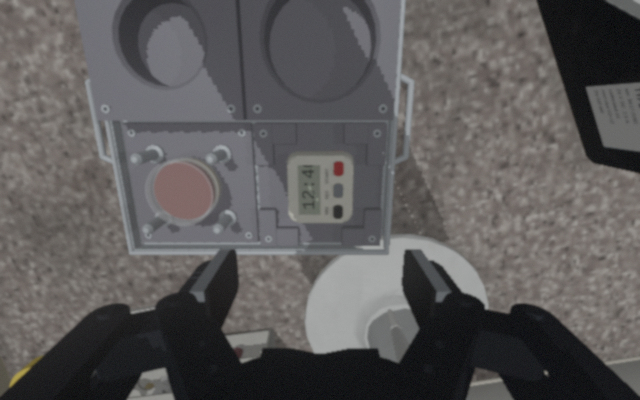

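The timer lies flat in its pocket at (320,187), clear of the corner walls. Next is the jar, with a re-measure of the bottle cap.

Run:
```python
from h import *
o=pick((.5378,-.2363),np.pi,.068,.75,30,.17)
if o["finger_gap"]>.25: place(ctr["narrow"],PL,.077,.18,.75)
o=manip.get_obs(); p,d=manip.snapshot("wrist"); cv2.imwrite("pics/r4.png",p[:,:,::-1]); K,T=cam("wrist",o)
C=cloud(d,K,T); c=ctr["narrow"]
m=(np.hypot(C[...,0]-c[0],C[...,1]-c[1])<.03)&(C[...,2]>.085)&(C[...,2]<.105)
print("jar",m.sum(),C[m].mean(0),cv2.minAreaRect(C[m][:,:2].astype(np.float32)*1000))
# bottle cap, top and scene cameras
for n in ("top","scene"):
    p,d=manip.snapshot(n); K,T=cam(n); C=cloud(d,K,T)
    h=cv2.cvtColor(p,cv2.COLOR_RGB2HSV)
    m=(h[...,1]>120)&(abs(h[...,0].astype(int)-110)<15)&(np.hypot(C[...,0]-.597,C[...,1]+.375)<.035)&(C[...,2]>.117)&(C[...,2]<.133)
    print(n,m.sum(),C[m].mean(0),cv2.minAreaRect(C[m][:,:2].astype(np.float32)*1000))
```

```text
down hit=False t 34.8 tcp [ 0.5381 -0.2364  0.0685] gap 0.750 gf 0.0 F [-0.1 -0.8  0.7]
closed t 35.2 tcp [ 0.538  -0.2364  0.0685] gap 0.371 gf 26.3 F [-0.1  0.5  5.5]
lifted t 36.2 tcp [ 0.5375 -0.2362  0.1694] gap 0.370 gf 26.2 F [-0.3  0.2 -1.6]
placed hit=True want z 0.077 t 38.7 tcp [0.4859 0.0628 0.0773] gap 0.369 gf 30.4 F [-0.4  0.4  6.4]
opened t 39.1 tcp [0.4856 0.0626 0.0773] gap 0.749 gf 0.0 F [ 0.3 -0.2  0.4]
jar 1772 [0.48483327 0.06301853 0.09359176] ((486.0665588378906, 62.91349792480469), (33.959468841552734, 32.99689483642578), 65.68428802490234)
top 169 [ 0.59757195 -0.37371988  0.12456442] ((597.6822509765625, -373.83544921875), (41.835060119628906, 41.89993667602539), 69.89429473876953)
scene 130 [ 0.5890377  -0.38189283  0.1242884 ] ((592.0524291992188, -380.4130554199219), (37.93201446533203, 38.62794876098633), 66.28981018066406)
```

View pics/r4.png

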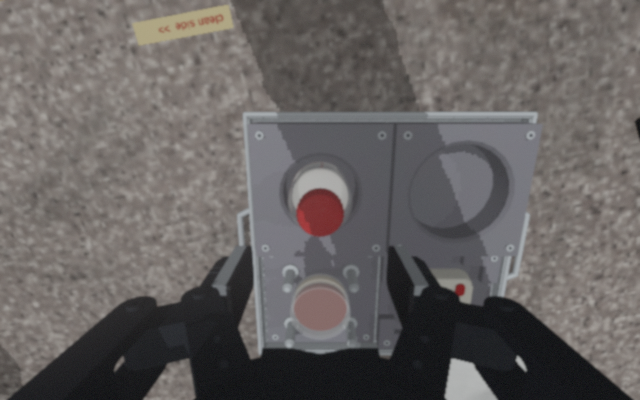

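The jar stands home at (320,200), cap top at 94 mm and centred. Last is the bottle.

Run:
```python
from h import *
o=pick((.5965,-.3745),np.pi,.1005,.9,50,.25)
if o["finger_gap"]>.35: place(ctr["wide"],PL,.1095,.25,.9,fl=8)
o=manip.get_obs()
manip.reach([.46,.06,.30],rot(PL)); o=manip.get_obs()
p,d=manip.snapshot("wrist"); cv2.imwrite("pics/r5.png",p[:,:,::-1]); K,T=cam("wrist",o)
C=cloud(d,K,T); c=ctr["wide"]
for n,c,r,a,b in (("bottle",ctr["wide"],.035,.125,.145),("jar",ctr["narrow"],.03,.085,.105),("timer",ctr["pocket"],.047,.023,.035),("dish",ctr["rack"],.034,.033,.045)):
    m=(np.hypot(C[...,0]-c[0],C[...,1]-c[1])<r)&(C[...,2]>a)&(C[...,2]<b)
    if m.sum(): print(n,m.sum(),C[m].mean(0),cv2.minAreaRect(C[m][:,:2].astype(np.float32)*1000))
st("end")
```

```text
down hit=False t 43.0 tcp [ 0.5968 -0.3746  0.1012] gap 0.901 gf 0.0 F [ 0.4  0.  -0. ]
closed t 43.4 tcp [ 0.5968 -0.3747  0.1014] gap 0.494 gf 50.7 F [-0.8  0.4  6.3]
lifted t 44.8 tcp [ 0.5963 -0.3744  0.2494] gap 0.491 gf 50.4 F [-0.5  0.3 -4.7]
placed hit=True want z 0.1095 t 48.4 tcp [0.5099 0.182  0.1103] gap 0.492 gf 52.3 F [-0.9 -0.8  8.7]
opened t 48.9 tcp [0.5095 0.1817 0.1099] gap 0.900 gf 0.0 F [ 0.3 -0.2 -0.5]
bottle 1490 [0.50728961 0.17880727 0.13265803] ((508.6349182128906, 179.39285278320312), (43.87964630126953, 43.97145462036133), 14.546449661254883)
jar 666 [0.48504342 0.06268309 0.09361375] ((486.21368408203125, 62.971893310546875), (32.516178131103516, 33.30202102661133), 78.3785171508789)
timer 815 [0.61788952 0.1495002  0.02702627] ((627.5008544921875, 157.25949096679688), (58.24946594238281, 63.3816032409668), 78.16407775878906)
dish 1285 [0.60227206 0.03893277 0.03889423] ((603.5065307617188, 38.49323272705078), (58.271114349365234, 58.38252258300781), 78.5843276977539)
end t 50.5 tcp [0.4601 0.0607 0.2991] gap 0.902 gf 0.0 F [ 0.6 -0.3  0.1]
```

View pics/r5.png

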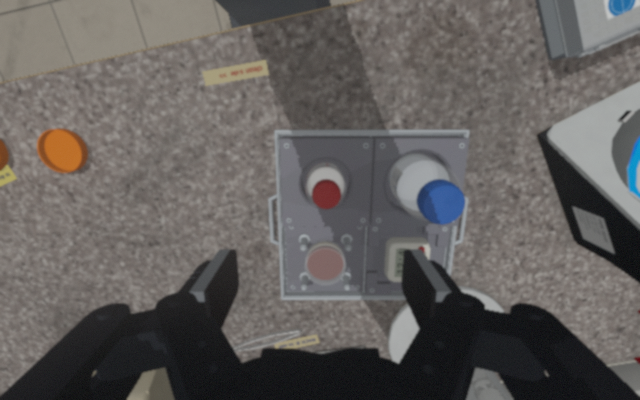

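The picture shows the bottle (425,190), jar (326,187), timer (408,260) and dish stack (326,263) all seated. Their heights and centres measure within 3 mm of where they should be, so I'm handing in.

```bash
python3 -c "
from rig import manip
print(manip.close_job())"
```

```text
the job is handed in; nothing more can be done
None
```

The kit tray is packed and handed in after about 51 s: bottle, jar, timer and stacked dishes all measured home and centred within about 3 mm, though the hand-in returned no verdict.

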